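Clamp the gauge cradle with the turnbuckle vice

ROBOT

A 6-joint arm with a two-finger parallel gripper is mounted at the origin on the work surface; the furniture and walls round the work are solid. World frame = base frame: x ahead of the robot, y to its left, z up, the work surface at z = 0. Lengths are in m, angles in degrees, forces in N, time in s.
With the tool pointing down it reaches from about 0.4 to 0.825 m from the base axis. Payload 7 kg.
Tool frame: the origin (TCP) lies at the very end of the fingers, on their centre line; the grasp point (between the pads) lies 19 mm behind it; z points along the fingers, y is the line along which they close (so a half turn about z gives the same grasp; the last joint's range is limited). The gripper opens to 88 mm and grips with 3 to 60 N. Pads are 19 mm wide; open, the fingers measure 130 mm over their backs; the gripper's body (78 mm by 193 mm) begins 47 mm behind the grasp point.
Start: joints at [87.955, 20.546, 0.682, 0, -70.136, -16.507], TCP at [0.215, 0.64, 0.195] pointing down, gripper open.
Joint ranges: [-176.03, 176.03], [-82.01, 121.73], [-58.28, 71.71], [-173.87, 95.51], [-174.79, -0.11], [-173.66, 173.66]. Speed limits (degrees/s): [136.94, 136.94, 172.46, 180, 180, 180].

INTERFACE

Orientations are given as [roll, pitch, yaw] about the fixed x, y, z axes, in that order (R = Rz(yaw) Ry(pitch) Rx(roll)).
In Python, from plant import get_state, imaging, r, finder gives the robot as it stands.
- The arm moves only by the shell command python3 -m handwheel 'ROWS' [FORCE]. ROWS is JSON, a list of rows, each a list of 5 numbers: the closure, from 0 (fully open) to 1 (shut), then the shift along the world's x, y, z in cm, then the turn about the world's z in degrees. A call has 1 to 8 rows; each row is the pose to reach, as a shift and turn from the pose commanded when the call began; what a row does not reach only later rows make up. A row lasts 1/8 s, in which the tool goes at most 62.5 mm and 10.7 degrees, less where a joint would pass 70% of its speed; a pose out of reach is approached as far as the arm can. A call with a gripper value outside its range is refused whole. The fingers move at their own pace and stop on an object; FORCE is the grip in N (left out, the last holds). Time passes only in rows, so rows that repeat a pose let the fingers close. It gives the time, the measured TCP pose, the force, the opening and the grip force at its end, in the units of the state.
- get_state(): the state, without advancing time (a new reading comes with each control period).
- imaging.capture(name): name is "side" or "top" or "wrist"; returns (picture, depth): 480x640x3 uint8, red, green, blue; 480x640 float32, m along the optical axis (not along the pixel's ray), 0 where there is no reading.
- imaging.get_calibration(name): a dict with "fx", "fy", "cx", "cy" (pixels), "rvec" (rotation vector, rad) and "tvec" (3), from world to camera coordinates, as OpenCV has them; the wrist camera has in their place "hand_eye" (4x4, takes a point from camera to tool coordinates, whose origin is the TCP and whose axes are the flange's). Camera axes: x right, y down, z forward; pixel columns grow to the right and rows downward; lengths in m; the calibration is good to about 2 mm. A picture is of the moment at which its call begins: read the wrist's pose just before it. get_calibration takes no time and is no camera call.
- r.close_job(): hands the job in; it is judged then, once.
Trained networks look in the newest picture that a camera, given by its name, has taken for a name from the list of things; names that differ only in an ending like _2 or _b are one class to them, and where a whole thing is asked for, a point or a joint stands for the part that bears it (a point fixed in the world has none). Each returns a list of dicts, best first, with "p" (0 to 1); they miss things now and then, are a little off and sometimes report something else, mostly with a low value. They report only what shows in the picture. A call takes as long as a camera call.
- finder.cut_out(camera, query): "region" (480x640 bool, what is visible of it) and "pixel" ([column, row] in pixels, amid what is visible of it).
The state is a dict: "time_s": time; "joints": joint angles; "qd": joint speeds; "joint_torque": joint torques, N m; "tcp_pos": TCP position; "eef_rot": TCP orientation; "contact_force": force on the tool from outside, world axes, zero at the start; "moment": the same for the moment, N m; "gripper_width": finger opening in m; "gripper_force": force on a finger pad.
Only numpy, scipy, OpenCV 4.12 (cv2) and the standard library are available. Lean on these libraries where they do the work, as an engineer would, in place of code of your own. Each camera call takes 0.05 s, during which the arm holds its last target. There are 200 camera calls.

TASK

Set the beech gauge cradle squarely on the raised block between the open jaws of the turnbuckle clamp and let go of it. Then turn the turnbuckle by its spokes so that both jaws draw in together, and stop once both sprung pads grip the cradle firmly: snug enough that it cannot shift, with the pads pressed in about a third of their travel (about 30 N each), and nowhere near screwed hard home. Leave the caliper and the tape roll where they lie.

Things in the scene. Friction and masses are not known exactly. Their poses are not given: they have to be found in the camera images.
- cradle_mid (a point): Middle of the beech cradle of the gauge set: 110 mm along its y, 45 mm across its x, the wood 14 mm high (this point is 7 mm above its underside). Five steel gauge blocks stand on it in a row, up to 38 mm, narrower than the wood and without substance to the touch. Loose, about 0.21 kg. Grip the wood across its 45 mm. Either way round is fine.
- rest (a point): Centre of the top of the clamp's raised aluminium block (39 mm in x, 60 mm in y, top 31 mm above the bench, 21 mm above the base plate). The cradle's underside goes here, its middle over this point, its long side along y; its ends overhang the block by 25 mm each. Axes: x from block to turnbuckle, y along the turnbuckle (from jaw to jaw), z up.
- turn_axis (a point): Centre of the turnbuckle body, on its axis, which is level along y of this point; 140 mm in x from point rest, 80 mm above the bench. Axes parallel to those of point rest (they do not turn with the body). The body carries four round spokes, 10 mm thick, in the plane y = 0, at right angles to one another, with round ends 60 mm from the axis.
- turnbuckle (a joint): Turn of the body, rad. 0: one spoke up, one along +x of point turn_axis. It grows as the upper spokes go towards +x (away from the block) and draws each jaw in 3.5 mm per rad. It takes 0.34 N m unloaded (6 N near a spoke end), plus 0.007 N m per newton that each pad presses. Stays put if pads press under 48 N. Range -0.3 to 7.2, starts at 0 to 1.
- jaw_left: Sliding jaw at the block's +y side, with a sprung pad for the cradle's end; top 60 mm above the bench (92 mm at the turnbuckle). Origin at bench height, 100 mm in y from point rest at turn 0. At turn 0 its pad face is 75 mm from the block's middle, less what the set-screw behind it stands out: 0 to 12 mm, not measured.
- jaw_right: The like jaw at the -y side, origin 93 mm from point rest at turn 0, pad face then 68 mm from the block's middle, its set-screw fully in. On both, the pad is 36 mm wide and reaches from 30 to 52 mm above the bench; its spring gives about 10 N per mm of jaw travel (34 N per rad of turn) from the first touch, over 8.5 mm. The first pad to touch slides the cradle along the block, which is fine.
- caliper: Digital caliper lying flat at the right of the clamp, 226 x 66 x 14 mm, long along its own y; origin under its middle. Not to be disturbed.
- tape: Roll of tape lying flat at the left behind the cradle, 72 mm across, 18 mm high; origin at the underside. Not to be disturbed.
- cradle: The same cradle; origin at the centre of its underside, axes as point cradle_mid.

How it is judged (in metres and radians):
On the way, in this order (a step that is already met when the one before it is completed fails the run):
1. the cradle stands squarely on the block, let go, with the jaws not yet pressing on it (horizontal distance between cradle_mid and rest below 0.011 m and x of cradle_mid in the frame of rest between -0.008 and 0.008 m and z of cradle_mid in the frame of rest between 0.003 and 0.011 m and angle between cradle's own z axis and vertical below 0.06 rad and angle between the y axis of cradle and the y axis of rest, either way round below 0.1 rad and contact force between the fingers and cradle below 0.3 N and contact force between each of jaw_left, jaw_right and cradle below 5 N), for 0.2 s.
2. both jaws grip the cradle (contact force between each of jaw_left, jaw_right and cradle above 18 N), for 0.2 s.
At the end, for the whole second after the job is handed in: The cradle rests level on the raised block, its middle within 11 mm of the block's centre (8 mm across the jaws' width) and its long side within 0.1 rad of the line between the jaws, at rest, and each jaw presses on it with 18 to 42 N (all of step 2 and horizontal distance between cradle_mid and rest below 0.011 m and x of cradle_mid in the frame of rest between -0.008 and 0.008 m and z of cradle_mid in the frame of rest between 0.003 and 0.011 m and angle between cradle's own z axis and vertical below 0.06 rad and angle between the y axis of cradle and the y axis of rest, either way round below 0.1 rad and contact force between each of jaw_left, jaw_right and cradle below 42 N and linear speed of cradle below 0.01 m/s); the robot touches nothing.
It fails at once if a jaw pressed on the cradle with more than 60 N (overtightened) (contact force between any of jaw_left, jaw_right and cradle above 60 N).
It fails at once if the caliper or the tape roll was moved by more than 30 mm (distance of any of caliper, tape from where it was at the start of the episode above 0.03 m).
It also fails if it takes over 72 s, if anything falls off the work surface, if the arm or the gripper's body presses on something with over 40 N, if the wrist force passes 120 N, or if a joint passes its speed limit or range.

## Working session

There is one attempt and no reset: what is moved stays moved. The work goes in short steps, Python scripts to look and compute and a shell command to move; the robot and the scene stay as the last step left them, time stands still between calls to the robot, and variables do not carry over. Pictures are saved under pics/ and viewed, at most 10 in all, crops included, and the job is handed in when it is done.

```bash
ls; mkdir -p pics; cat > h.py <<'E'
import numpy as np, cv2
from plant import get_state, imaging, r, finder
def cap(n):
    s=get_state(); p,d=imaging.capture(n); return s,p,d
def cam(n,s=None):
    c=imaging.get_calibration(n)
    K=(c['fx'],c['fy'],c['cx'],c['cy'])
    if 'rvec' in c:
        R=cv2.Rodrigues(np.array(c['rvec'],float))[0]; t=np.array(c['tvec'],float).ravel()
        return K,R.T,-R.T@t
    H=np.array(c['hand_eye']); 
    from scipy.spatial.transform import Rotation as Ro
    T=np.eye(4);T[:3,:3]=Ro.from_euler('xyz',s['eef_rot'],degrees=True).as_matrix();T[:3,3]=s['tcp_pos']
    T=T@H; return K,T[:3,:3],T[:3,3]
def pts(n,d,s=None,mask=None):
    K,R,t=cam(n,s)
    m=d>0
    if mask is not None: m&=mask
    v,u=np.nonzero(m); z=d[v,u]
    P=np.c_[(u-K[2])/K[0]*z,(v-K[3])/K[1]*z,z]
    return P@R.T+t
def save(n,p): cv2.imwrite('pics/'+n+'.png',p[...,::-1])
E
python3 - <<'E'
from h import *
print(get_state())
for n in ('top','side'):
    s,p,d=cap(n); save(n+'0',p)
    K,R,t=cam(n); print(n,K,t.round(3),R[:,2].round(2))
    for q in ('cradle','rest','turnbuckle','jaw_left','jaw_right','caliper','tape'):
        try:
            for o in finder.cut_out(n,q)[:1]:
                P=pts(n,d,None,o['region']); print(q,round(o['p'],2),o['pixel'],len(P),np.median(P,0).round(3),np.percentile(P,2,axis=0).round(3),np.percentile(P,98,axis=0).round(3))
        except Exception as e: print(q,e)
E
```

```text
pics
{'time_s': 0.0, 'joints': array([ 8.79534253e+01,  2.05911320e+01,  6.32764946e-01, -1.98407292e-02,
       -7.01377302e+01, -1.65090927e+01]), 'qd': array([ 0.03385502,  0.07096219, -0.06225398, -0.04283889, -0.0042737 ,
        0.00379518]), 'joint_torque': array([-3.04603818e-04, -5.82714272e+01,  2.93052453e+01,  6.99722573e+00,
        6.85457155e-03, -1.72159080e-04]), 'tcp_pos': array([0.21463664, 0.63937058, 0.19411939]), 'eef_rot': array([ 1.79902564e+02, -9.42772446e-03, -1.85624161e+01]), 'contact_force': array([0.68640702, 0.3563394 , 0.44380166]), 'moment': array([ 0.0123631 , -0.02832779,  0.03036811]), 'gripper_force': 0.0, 'gripper_width': 0.08782901671084672}
top (605.5606325101835, 605.5606325101835, 315.33441113860465, 246.43982039252356) [ 0.368 -0.054  1.442] [ 0.16  0.01 -0.99]
cradle 0.72 [170.9, 285.3] 910 [0.517 0.303 0.018] [0.496 0.252 0.007] [0.541 0.359 0.041]
rest 0.86 [333.3, 263.7] 11635 [ 0.561 -0.077  0.013] [ 0.445 -0.206  0.005] [0.684 0.051 0.095]
turnbuckle 0.63 [329.8, 227.2] 539 [ 0.629 -0.077  0.092] [ 0.586 -0.118  0.01 ] [ 0.66  -0.036 
[... 512 characters left out ...]
   0.67 -0.68]
cradle 0.6 [231.2, 192.6] 509 [0.512 0.284 0.022] [0.493 0.251 0.005] [0.539 0.352 0.042]
rest 0.84 [304.3, 279.2] 10233 [ 0.556 -0.095  0.013] [ 0.443 -0.208  0.007] [0.679 0.045 0.095]
turnbuckle 0.88 [332.4, 246.5] 543 [ 0.624 -0.078  0.09 ] [ 0.584 -0.119  0.013] [ 0.675 -0.041  0.128]
jaw_left 0.69 [284.4, 246.6] 1106 [0.552 0.021 0.053] [ 0.471 -0.014  0.001] [0.637 0.099 0.093]
jaw_right 0.83 [319.5, 299.8] 1172 [ 0.557 -0.174  0.056] [ 0.471 -0.192  0.022] [ 0.636 -0.13   0.093]
caliper 0.86 [387.9, 379.6] 1468 [ 0.596 -0.396  0.009] [ 0.543 -0.524 -0.001] [ 0.658 -0.328  0.018]
tape 0.56 [303.1, 174.4] 370 [0.732 0.315 0.014] [ 0.703  0.279 -0.002] [0.768 0.366 0.022]
```

```bash
python3 - <<'E'
import cv2
a=cv2.imread('pics/top0.png')[130:400,120:540]; b=cv2.imread('pics/side0.png')[130:400,120:540]
cv2.imwrite('pics/both.png',cv2.resize(cv2.vconcat([a,b]),None,fx=1.1,fy=1.1))
E
```

```text
(no output)
```

View pics/both.png

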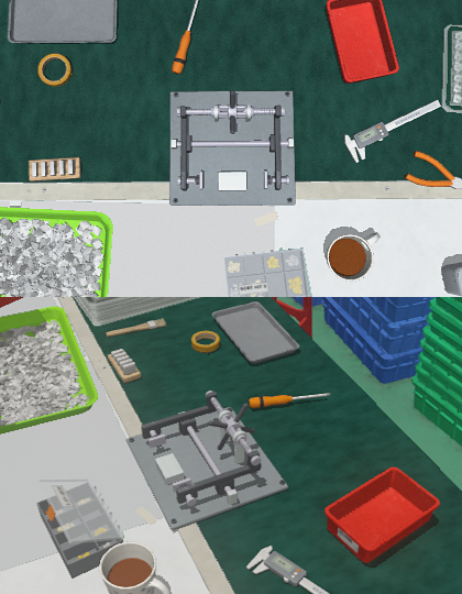

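```bash
python3 - <<'E'
from h import *
for n in ('top','side'):
    s,p,d=cap(n)
    o=finder.cut_out(n,'cradle')[0]; P=pts(n,d,None,o['region']); P=P[(P[:,2]>.008)&(P[:,2]<.06)]
    print(n,cv2.minAreaRect((P[:,:2]*1000).astype(np.float32)))
    A=pts(n,d)
    b=A[(abs(A[:,2]-.010)<.004)&(abs(A[:,0]-.56)<.18)&(abs(A[:,1]+.077)<.17)]
    o=finder.cut_out(n,'rest')[0]; P=pts(n,d,None,o['region']); 
    print('clamp',cv2.minAreaRect((P[:,:2]*1000).astype(np.float32)))
    k=P[(abs(P[:,2]-.031)<.004)&(abs(P[:,0]-.49)<.04)&(abs(P[:,1]+.077)<.05)]; print('block',len(k),np.median(k,0),cv2.minAreaRect((k[:,:2]*1000).astype(np.float32)))
    k=P[(P[:,2]>.097)];print('spoke',len(k), k.mean(0) if len(k) else 0, k[k[:,2].argmax()])
H=imaging.get_calibration('wrist');print(H)
E
```

```text
top ((518.8624267578125, 306.6433410644531), (46.181427001953125, 112.76253509521484), 3.130013942718506)
clamp ((566.712646484375, -77.49873352050781), (256.1207275390625, 274.2138977050781), 0.3208046853542328)
block 342 [ 0.49073946 -0.07702848  0.03150778] ((490.8711242675781, -78.21115112304688), (58.326507568359375, 37.896297454833984), 89.64537811279297)
spoke 184 [ 0.62480663 -0.07519332  0.108896  ] [ 0.65818973 -0.07661169  0.13635289]
side ((516.0390625, 305.9013366699219), (46.80583953857422, 115.18733215332031), 4.055952548980713)
clamp ((574.95556640625, -56.08209228515625), (273.8155822753906, 314.12139892578125), 0.07910999655723572)
block 350 [ 0.48790724 -0.07836677  0.03199757] ((488.4741516113281, -75.82666015625), (65.97659301757812, 39.23057174682617), 89.32931518554688)
spoke 159 [ 0.62309554 -0.07748857  0.11056729] [ 0.652996   -0.07632008  0.13455023]
{'fx': 362.7443639008027, 'fy': 362.7443639008027, 'cx': 319.5892008500235, 'cy': 234.25291282106767, 'hand_eye': array([[-1.42395510e-03, -9.66784373e-01, -2.55589412e-01,
         6.90324764e-02],
       [ 9.99998910e-01, -1.47651814e-03,  1.37764613e-05,
         7.76470666e-04],
       [-3.90701272e-04, -2.55589114e-01,  9.66785422e-01,
        -1.90115175e-01],
       [ 0.00000000e+00,  0.00000000e+00,  0.00000000e+00,
         1.00000000e+00]])}
```

```bash
python3 -m handwheel '[[0,6,-6,2,-9],[0,12,-12,4,-18],[0,18,-18,6,-27],[0,22,-22,8,-36],[0,24,-26,8,-45],[0,26,-30,8,-54],[0,28,-33,8,-63],[0,28,-33,8,-72]]'
```

```text
time_s: 2.1
tcp_pos: [0.4965, 0.3066, 0.2758]
eef_rot: [-180.0, 0.0, -91.1]
contact_force: [-0.2, 0.4, 0.6]
gripper_width: 0.0876
gripper_force: 0.0
```

```bash
python3 - <<'E'
from h import *
s,p,d=cap('wrist'); save('w1',p)
for o in finder.cut_out('wrist','cradle')[:2]:
    P=pts('wrist',d,s,o['region']); print(o['p'],o['pixel'],len(P),np.percentile(P,2,axis=0).round(3),np.percentile(P,98,axis=0).round(3))
    for lo,hi in ((.009,.05),(.010,.018)):
        Q=P[(P[:,2]>lo)&(P[:,2]<hi)]
        print(cv2.minAreaRect((Q[:,:2]*1000).astype(np.float32)))
E
```

```text
0.64 [303.3, 192.6] 3224 [ 0.496  0.252 -0.002] [0.541 0.359 0.039]
((518.257568359375, 306.00390625), (45.00581741333008, 110.00193786621094), 3.1420135498046875)
((518.257568359375, 306.00390625), (45.00581741333008, 110.00193786621094), 3.1420135498046875)
```

View pics/w1.png

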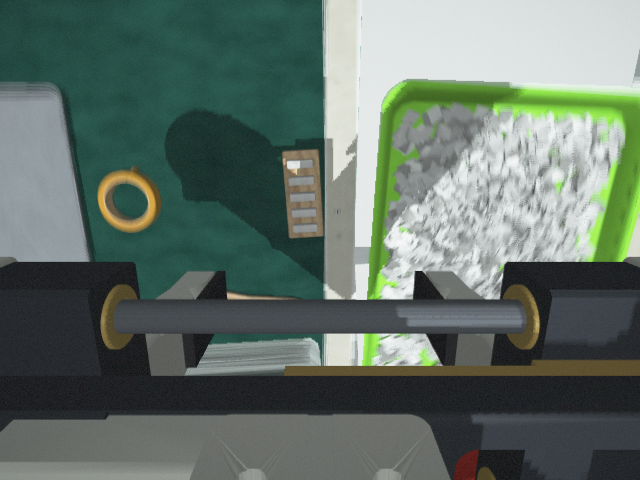

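```bash
python3 -m handwheel '[[0.5,1,-6,0,0],[1,2,-12,0,0],[1,2,-18,0,0],[1,2,-24,0,0],[1,2,-30,0,0],[1,2,-35,0,0],[1,2,-38.4,0,0],[1,2,-38.4,0,0]]'
```

```text
time_s: 3.2
tcp_pos: [0.5147, -0.0752, 0.275]
eef_rot: [180.0, -0.0, -90.4]
contact_force: [0.5, 0.7, -0.7]
gripper_width: 0.0131
gripper_force: 0.0
```

```bash
python3 - <<'E'
from h import *
s,p,d=cap('wrist'); save('w2',p)
A=pts('wrist',d,s)
for n in ('jaw_left','jaw_right','turnbuckle'):
    for o in finder.cut_out('wrist',n)[:1]:
        P=pts('wrist',d,s,o['region']); print(n,o['p'],o['pixel'],len(P),np.percentile(P,2,axis=0).round(3),np.percentile(P,98,axis=0).round(3))
        if n=='turnbuckle':
            Q=P[(abs(P[:,1]+.077)<.012)]
            Q=Q[np.hypot(Q[:,0]-.63,Q[:,2]-.08)>.025]
            for i in np.argsort(Q[:,0])[::max(1,len(Q)//25)]: print(Q[i].round(3),end=' ')
k=A[(abs(A[:,2]-.031)<.004)&(abs(A[:,0]-.49)<.04)&(abs(A[:,1]+.077)<.04)]; print('\nblock',len(k),cv2.minAreaRect((k[:,:2]*1000).astype(np.float32)),k[:,2].mean())
s2,p2,d2=cap('top');A=pts('top',d2)
for x in np.arange(.38,.54,.02):
    q=A[(abs(A[:,0]-x)<.01)&(A[:,1]>.24)&(A[:,1]<.37)]; print(round(x,2),len(q),np.percentile(q[:,2],98).round(3))
E
```

```text
jaw_left 0.98 [325.9, 257.8] 1113 [ 0.475 -0.032  0.011] [0.633 0.028 0.087]
jaw_right 0.77 [272.4, 114.3] 3658 [ 0.475 -0.191  0.025] [ 0.636 -0.128  0.093]
turnbuckle 0.58 [215.0, 201.6] 2420 [ 0.584 -0.119  0.044] [ 0.671 -0.05   0.13 ]
[ 0.578 -0.078  0.112] [ 0.582 -0.075  0.113] [ 0.586 -0.076  0.113] [ 0.59  -0.079  0.112] [ 0.594 -0.081  0.106] [ 0.597 -0.077  0.105] [ 0.6   -0.081  0.04 ] [ 0.602 -0.073  0.037] [ 0.603 -0.082  0.044] [ 0.606 -0.076  0.1  ] [ 0.607 -0.076  0.054] [ 0.61  -0.082  0.095] [ 0.612 -0.082  0.098] [ 0.64  -0.075  0.107] [ 0.642 -0.075  0.11 ] [ 0.644 -0.079  0.117] [ 0.647 -0.08   0.116] [ 0.649 -0.079  0.121] [ 0.651 -0.082  0.12 ] [ 0.653 -0.078  0.13 ] [ 0.655 -0.082  0.067] [ 0.657 -0.078  0.132] [ 0.66  -0.082  0.065] [ 0.667 -0.077  0.064] [ 0.672 -0.083  0.056] [ 0.678 -0.08   0.056] 
block 1607 ((489.19781494140625, -78.38985443115234), (59.52580261230469, 38.78904724121094), 89.6969223022461) 0.0313931873169547
0.38 167 0.012
0.4 148 0.01
0.42 137 0.031
0.44 79 0.032Traceback (most recent call last):
  File "<stdin>", line 14, in <module>
    return _quantile_unchecked(
        a, q, axis, out, overwrite_input, method, keepdims, weights)
    return _ureduce(a,
                    func=_quantile_ureduce_func,
    ...<5 lines>...
                    overwrite_input=overwrite_input,
                    method=method)
    r = func(a, **kwargs)
    result = _quantile(arr,
                       quantiles=q,
    ...<2 lines>...
                       out=out,
                       weights=wgt)
    slices_having_nans = np.isnan(arr[-1, ...])
                                  ~~~^^^^^^^^^
IndexError: index -1 is out of bounds for axis 0 with size 0
```

View pics/w2.png

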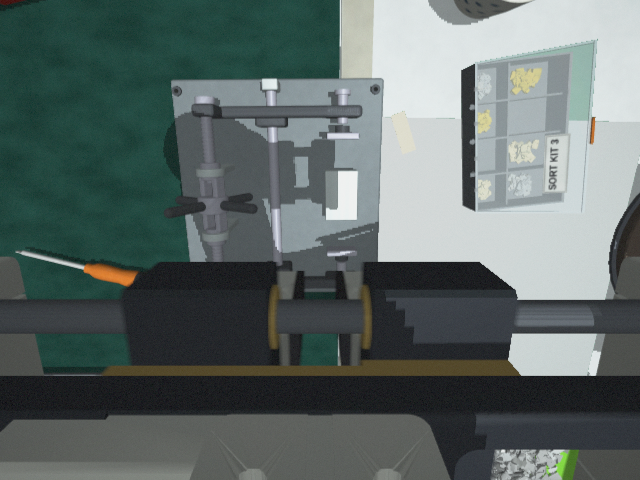

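```bash
python3 -m handwheel '[[1,2,0,-2,-10],[1,4,0,-4,-20],[1,6,-0.2,-5,-30],[1,6.7,-0.3,-6,-40],[1,6.7,-0.4,-7,-50],[1,6.7,-0.4,-8,-60],[1,6.7,-0.4,-9,-70],[1,6.7,-0.4,-10,-80]]' 20
python3 -m handwheel '[[1,0,0,-2,-9.6],[1,0,0,-4.5,-9.6],[1,0,0,-4.5,-9.6]]'
python3 -c "
from h import *
print(get_state()['joints'].round())"
```

```text
time_s: 4.45
tcp_pos: [0.582, -0.0769, 0.1747]
eef_rot: [180.0, 0.0, -170.7]
contact_force: [0.0, -0.6, 0.2]
gripper_width: 0.0002
gripper_force: 0.0
time_s: 4.82
tcp_pos: [0.5805, -0.0773, 0.1283]
eef_rot: [-180.0, -0.2, 180.0]
contact_force: [-0.6, 0.0, 0.8]
gripper_width: 0.0004
gripper_force: 0.0
[  12.   15.  -16.   -0.  -59. -102.]
```

```bash
python3 -m handwheel '[[1,0.1,0,-1,0],[1,0.1,0,-1.7,0],[1,0.1,0,-2.4,0],[1,0.1,0,-3.1,0],[1,0.1,0,-3.8,0],[1,0.1,0,-4.5,0],[1,0.1,0,-4.5,0]]'
python3 -m handwheel '[[1,0,0,5,0],[1,-2,0,10,10],[1,-4,0,14,20],[1,-6,0,16,30]]'
python3 - <<'E'
from h import *
for n in ('top','side'):
    s,p,d=cap(n); save(n+'1',p)
    A=pts(n,d); Q=A[(abs(A[:,1]+.078)<.006)&(A[:,0]>.555)&(A[:,0]<.70)&(A[:,2]>.02)&(A[:,2]<.16)]
    for i in np.argsort(Q[:,0])[::max(1,len(Q)//25)]: print(Q[i,[0,2]].round(3),end=' ')
    # jaws/pads slice around x=.489, z .035-.05
    J=A[(abs(A[:,0]-.489)<.014)&(A[:,2]>.036)&(abs(A[:,1]+.078)<.12)]; print()
    h,e=np.histogram(J[:,1],np.arange(-.2,.05,.004)); print([(round(float(a),3),int(b)) for a,b in zip(e,h) if b])
E
```

```text
time_s: 5.7
tcp_pos: [0.5823, -0.0782, 0.0843]
eef_rot: [-180.0, -0.1, 179.8]
contact_force: [-0.2, -0.6, -0.4]
gripper_width: 0.0004
gripper_force: 0.0
time_s: 6.2
tcp_pos: [0.5231, -0.0782, 0.248]
eef_rot: [-179.9, 0.2, -149.8]
contact_force: [0.1, -0.1, 0.5]
gripper_width: -0.0
gripper_force: 0.0

[(-0.196, 13), (-0.192, 11), (-0.188, 11), (-0.184, 12), (-0.18, 12), (-0.176, 22), (-0.172, 17), (-0.168, 28), (-0.164, 8), (-0.16, 8), (-0.156, 12), (-0.152, 11), (-0.148, 21), (-0.144, 13), (-0.124, 14), (-0.12, 40), (-0.116, 67), (-0.112, 79), (-0.108, 95), (-0.104, 128), (-0.1, 111), (-0.096, 119), (-0.092, 133), (-0.088, 122), (-0.084, 104), (-0.08, 105), (-0.076, 126), (-0.072, 115), (-0.068, 134), (-0.064, 157), (-0.06, 127), (-0.056, 134), (-0.052, 122), (-0.048, 106), (-0.044, 91), (-0.04, 91), (-0.036, 76), (-0.032, 88), (-0.028, 91), (-0.024, 89), (-0.02, 95), (-0.016, 116), (-0.012, 106), (-0.008, 96), (-0.004, 92), (0.0, 107), (0.004, 100), (0.008, 82), (0.012, 78), (0.016, 92), (0.02, 106), (0.024, 86), (0.028, 90), (0.032, 80), (0.036, 90), (0.04, 27)]
[0.562 0.031] [0.57
[... 403 characters left out ...]
184, 8), (-0.18, 46), (-0.176, 61), (-0.172, 26), (-0.168, 10), (-0.164, 1), (-0.16, 1), (-0.156, 6), (-0.152, 19), (-0.148, 44), (-0.144, 9), (-0.14, 1), (-0.128, 19), (-0.124, 195), (-0.12, 513), (-0.116, 494), (-0.112, 432), (-0.108, 354), (-0.104, 320), (-0.1, 268), (-0.096, 196), (-0.092, 214), (-0.088, 167), (-0.084, 123), (-0.08, 84), (-0.076, 51), (-0.072, 43), (-0.068, 36), (-0.064, 33), (-0.06, 17), (-0.056, 14), (-0.052, 15), (-0.048, 5), (-0.044, 4), (-0.04, 3), (-0.032, 1), (-0.028, 5), (-0.024, 14), (-0.02, 27), (-0.016, 63), (-0.012, 75), (-0.008, 36), (-0.004, 30), (0.0, 27), (0.004, 39), (0.008, 15), (0.012, 19), (0.016, 33), (0.02, 57), (0.024, 25), (0.028, 12), (0.032, 2)]
```

```bash
python3 - <<'E'
from h import *
a=cv2.imread('pics/side1.png')[170:350,230:430]; b=cv2.imread('pics/side0.png')[170:350,230:430]
cv2.imwrite('pics/cmp.png',cv2.resize(cv2.hconcat([b,a]),None,fx=2,fy=2,interpolation=cv2.INTER_CUBIC))
E
```

```text
(no output)
```

View pics/cmp.png

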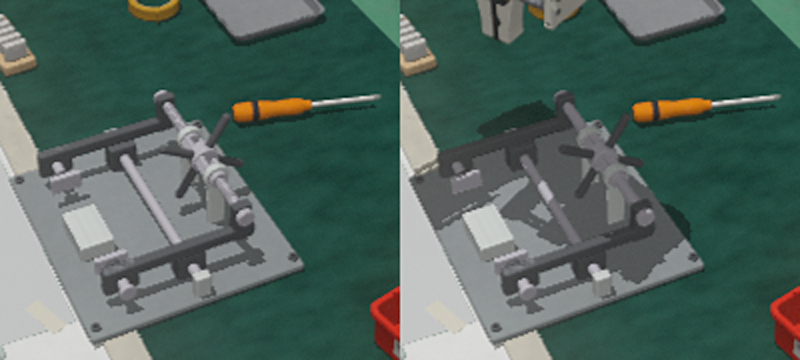

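```bash
python3 -m handwheel '[[1,3,0,-5,-10],[1,6,0,-9,-20],[1,6,0,-12,-30],[1,6,0,-13.5,-30],[1,6,0,-14.5,-30],[1,6,0,-14.5,-30]]'
python3 - <<'E'
from h import *
s,p,d=cap('side'); print(s['tcp_pos'],s['contact_force'],s['gripper_width'])
a=p[150:330,230:430]
s,p,d=cap('wrist'); b=cv2.resize(p,(480,360))
cv2.imwrite('pics/c2.png',cv2.hconcat([cv2.resize(a,(400,360),interpolation=cv2.INTER_CUBIC),b[:,40:440]])[...,::-1])
E
```

```text
time_s: 7.05
tcp_pos: [0.5828, -0.0781, 0.1002]
eef_rot: [-180.0, 0.0, 180.0]
contact_force: [0.1, 0.4, -0.2]
gripper_width: -0.0
gripper_force: 0.0
[ 0.58278014 -0.07809868  0.10021905] [ 0.10045926  0.40451912 -0.23065624] -2.6560463742796893e-05
```

View pics/c2.png

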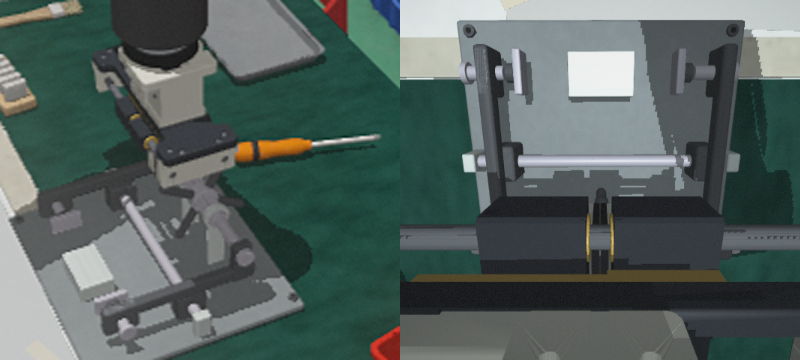

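```bash
python3 - <<'E'
from h import *
s,p,d=cap('wrist'); save('w3',p)
c=p[230:380,230:430]; cv2.imwrite('pics/c3.png',cv2.resize(c,(800,600),interpolation=cv2.INTER_CUBIC)[...,::-1])
K,R,t=cam('wrist',s)
def pr(P):
    q=(np.array(P)-t)@R; return (q[0]/q[2]*K[0]+K[2]).round(),(q[1]/q[2]*K[1]+K[3]).round()
print('tcp',pr(s['tcp_pos']),'tip',pr([.575,-.078,.107]),'tip flat',pr([.569,-.078,.08]))
for v in range(245,275,5): print(v,[tuple((np.array([(u-K[2])/K[0],(v-K[3])/K[1],1])*d[v,u]@R.T+t).round(3)) for u in (310,316,319,322,328)])
E
```

```text
tcp (np.float64(321.0), np.float64(266.0)) tip (np.float64(322.0), np.float64(255.0)) tip flat (np.float64(321.0), np.float64(231.0))
245 [(np.float64(0.598), np.float64(-0.087), np.float64(0.011)), (np.float64(0.598), np.float64(-0.082), np.float64(0.012)), (np.float64(0.598), np.float64(-0.08), np.float64(0.011)), (np.float64(0.598), np.float64(-0.077), np.float64(0.011)), (np.float64(0.599), np.float64(-0.072), np.float64(0.011))]
250 [(np.float64(0.603), np.float64(-0.087), np.float64(0.01)), (np.float64(0.603), np.float64(-0.082), np.float64(0.01)), (np.float64(0.596), np.float64(-0.08), np.float64(0.032)), (np.float64(0.595), np.float64(-0.077), np.float64(0.034)), (np.float64(0.603), np.float64(-0.072), np.float64(0.01))]
255 [(np.float64(0.607), np.float64(-0.087), np.float64(0.011)), (np.float64(0.599), np.float64(-0.082), np.float64(0.036)), (np.float64(0.598), np.float64(-0.08), np.float64(0.038)), (np.float64(0.598), np.float64(-0.077), np.float64(0.038)), (np.float64(0.607), np.float64(-0.072), np.float64(0.01))]
260 [(np.float64(0.611), np.float64(-0.087), np.float64(0.
[... 154 characters left out ...]
t64(-0.078), np.float64(0.109)), (np.float64(0.611), np.float64(-0.072), np.float64(0.01))]
265 [(np.float64(0.616), np.float64(-0.087), np.float64(0.011)), (np.float64(0.579), np.float64(-0.081), np.float64(0.112)), (np.float64(0.578), np.float64(-0.079), np.float64(0.113)), (np.float64(0.578), np.float64(-0.078), np.float64(0.113)), (np.float64(0.579), np.float64(-0.075), np.float64(0.112))]
270 [(np.float64(0.62), np.float64(-0.087), np.float64(0.011)), (np.float64(0.581), np.float64(-0.081), np.float64(0.113)), (np.float64(0.581), np.float64(-0.079), np.float64(0.115)), (np.float64(0.581), np.float64(-0.078), np.float64(0.114)), (np.float64(0.581), np.float64(-0.075), np.float64(0.113))]
```

View pics/c3.png

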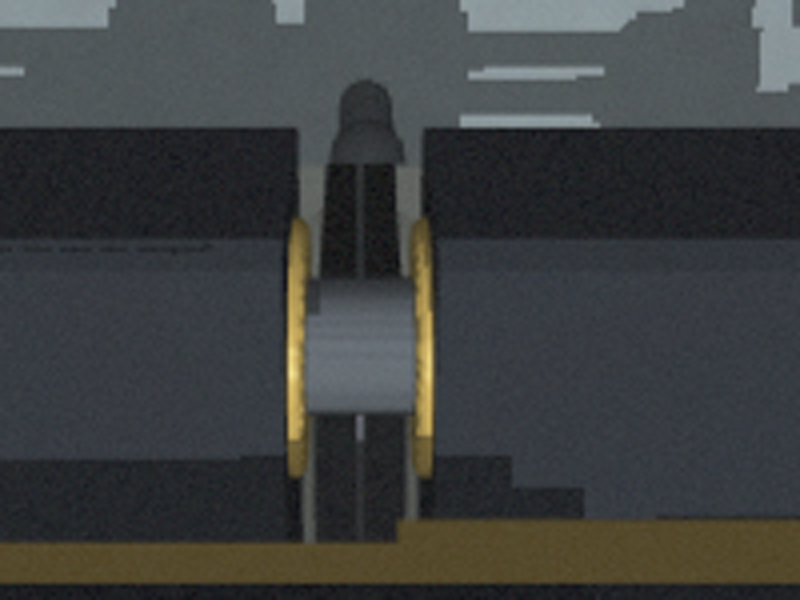

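```bash
python3 -m handwheel '[[1,0,0,6,0],[1,6,0,6,0],[1,10.3,0,5,0],[1,10.3,0,1,0],[1,10.3,0,1,0]]'
for i in 1 2 3; do python3 -m handwheel '[[1,-0.7,0,0,0],[1,-1.4,0,0,0]]'; done
```

```text
time_s: 7.82
tcp_pos: [0.6837, -0.0782, 0.1074]
eef_rot: [-180.0, -0.3, 179.8]
contact_force: [-0.9, -0.3, -0.6]
gripper_width: 0.0002
gripper_force: 0.0
time_s: 8.07
tcp_pos: [0.672, -0.0781, 0.1125]
eef_rot: [180.0, 0.2, 179.9]
contact_force: [-0.3, 0.1, -0.3]
gripper_width: 0.0002
gripper_force: 0.0
time_s: 8.32
tcp_pos: [0.6574, -0.078, 0.1111]
eef_rot: [180.0, 0.1, 179.9]
contact_force: [-0.2, 0.3, 0.6]
gripper_width: 0.0006
gripper_force: 0.0
time_s: 8.57
tcp_pos: [0.6433, -0.0781, 0.1101]
eef_rot: [180.0, 0.0, 179.8]
contact_force: [0.5, 0.5, 0.3]
gripper_width: 0.0003
gripper_force: 0.0
```

```bash
python3 - <<'E'
from h import *
s,p,d=cap('wrist'); s2,p2,d2=cap('side')
a=p2[150:330,270:430]
cv2.imwrite('pics/c4.png',cv2.hconcat([cv2.resize(a,(400,450),interpolation=cv2.INTER_CUBIC),cv2.resize(p[200:380,240:400],(400,450),interpolation=cv2.INTER_CUBIC)])[...,::-1])
for n,ss,dd in (('wrist',s,d),('side',s2,d2)):
    A=pts(n,dd,ss); Q=A[(abs(A[:,1]+.078)<.006)&(A[:,0]>.555)&(A[:,0]<.70)&(A[:,2]>.02)&(A[:,2]<.14)]
    print(n,[tuple(Q[i,[0,2]].round(3).tolist()) for i in np.argsort(Q[:,0])[::max(1,len(Q)//30)]])
E
```

```text
wrist [(0.564, 0.031), (0.567, 0.034), (0.571, 0.035), (0.574, 0.033), (0.58, 0.112), (0.582, 0.114), (0.585, 0.113), (0.587, 0.11), (0.59, 0.109), (0.592, 0.108), (0.595, 0.107), (0.598, 0.105), (0.601, 0.103), (0.604, 0.102), (0.607, 0.099), (0.61, 0.098), (0.614, 0.096), (0.616, 0.094), (0.619, 0.093), (0.621, 0.093), (0.624, 0.095), (0.626, 0.097), (0.629, 0.096), (0.632, 0.095), (0.634, 0.097), (0.636, 0.094), (0.638, 0.102), (0.64, 0.103), (0.642, 0.112), (0.644, 0.112), (0.652, 0.127)]
side [(0.563, 0.033), (0.568, 0.029), (0.577, 0.111), (0.583, 0.114), (0.59, 0.104), (0.595, 0.102), (0.599, 0.04), (0.601, 0.039), (0.604, 0.1), (0.607, 0.049), (0.609, 0.055), (0.611, 0.064), (0.613, 0.067), (0.614, 0.061), (0.616, 0.062), (0.618, 0.067), (0.62, 0.096), (0.625, 0.097), (0.629, 0.098), (0.632, 0.096), (0.635, 0.086), (0.638, 0.093), (0.641, 0.108), (0.644, 0.112), (0.647, 0.075), (0.65, 0.071), (0.653, 0.071), (0.658, 0.064), (0.664, 0.062), (0.671, 0.063), (0.681, 0.051)]
```

View pics/c4.png

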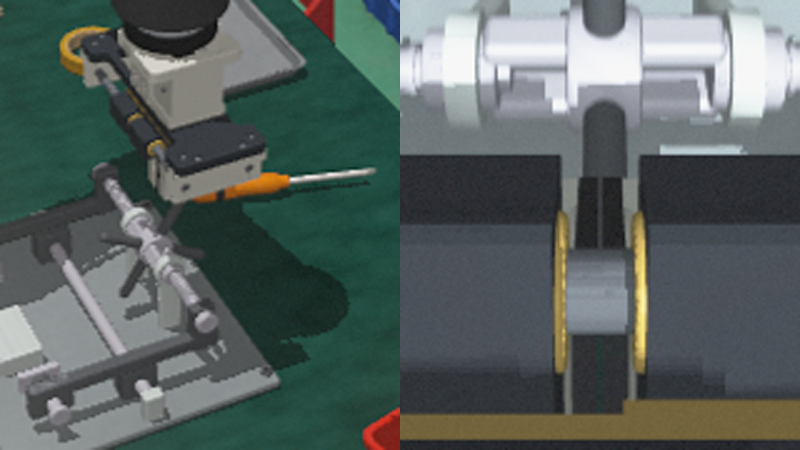

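```bash
python3 - <<'E'
from h import *
from scipy.spatial.transform import Rotation as Ro
s,p,d=cap('wrist')
A=pts('wrist',d,None) if 0 else None
K=imaging.get_calibration('wrist');H=np.array(K['hand_eye'])
for v in range(262,300,3):
    print(v,[tuple(((H@np.r_[(u-K['cx'])/K['fx']*d[v,u],(v-K['cy'])/K['fy']*d[v,u],d[v,u],1])[:3]*1000).round().astype(int).tolist()) for u in (300,310,316,322,330,345)])
E
```

```text
262 [(39, -6, -105), (-32, -9, 99), (2, -3, 2), (2, 0, 1), (0, 5, 6), (39, 6, -103)]
265 [(39, -6, -105), (-35, -9, 99), (1, -3, 0), (1, 0, -1), (-1, 5, 4), (39, 5, -107)]
268 [(39, -6, -108), (-38, -9, 99), (-1, -3, -1), (0, 0, -3), (-2, 5, 1), (39, 5, -108)]
271 [(39, -5, -111), (11, -5, -36), (10, -3, -33), (10, 0, -33), (11, 4, -37), (39, 5, -110)]
274 [(38, -5, -111), (11, -5, -40), (69, -1, -190), (9, 0, -36), (11, 4, -40), (39, 5, -112)]
277 [(39, -5, -114), (11, -5, -45), (10, -3, -40), (9, 0, -40), (11, 4, -44), (39, 5, -114)]
280 [(38, -5, -115), (11, -5, -47), (10, -3, -44), (9, 0, -43), (11, 3, -48), (38, 5, -114)]
283 [(39, -5, -117), (10, -5, -48), (10, -2, -49), (10, 0, -47), (11, 3, -50), (39, 5, -117)]
286 [(39, -5, -120), (9, -5, -48), (10, -2, -51), (9, 0, -49), (10, 3, -51), (38, 5, -118)]
289 [(39, -5, -121), (10, -5, -53), (10, -2, -54), (9, 0, -53), (8, 3, -49), (39, 4, -120)]
292 [(39, -5, -122), (10, -5, -57), (9, -2, -56), (9, 0, -56), (7, 3, -51), (38, 4, -121)]
295 [(38, -5, -121), (10, -5, -60), (10, -2, -59), (9, 0, -58), (6, 3, -50), (37, 4, -120)]
298 [(37, -5, -122), (10, -5, -62), (9, -2, -61), (10, 0, -62), (4, 3, -51), (38, 4, -122)]
```

```bash
python3 -m handwheel '[[1,2,0,1,0],[1,4.2,0,0,0],[1,4.2,0,-3.7,0],[1,4.2,0,-3.7,0],[1,3.2,0,-3.7,0],[1,2.6,0,-3.7,0],[1,2,0,-3.7,0],[1,1.6,0,-3.7,0]]'
python3 -m handwheel '[[1,-0.4,0,0,0],[1,-0.8,0,0,0],[1,-1.2,0,0,0],[1,-1.6,0,0,0],[1,-1.6,0,0,0]]'
```

```text
time_s: 9.72
tcp_pos: [0.6658, -0.078, 0.0782]
eef_rot: [-180.0, 0.8, 180.0]
contact_force: [11.2, -1.0, 8.5]
gripper_width: 0.0004
gripper_force: 5.9
time_s: 10.35
tcp_pos: [0.6485, -0.0777, 0.0778]
eef_rot: [180.0, 0.7, 179.9]
contact_force: [7.1, 0.2, 6.1]
gripper_width: 0.0007
gripper_force: 3.6
```

```bash
python3 -m handwheel '[[1,-0.3,0,0,0],[1,-0.6,0,0,0],[1,-0.6,0,0,0],[1,1.5,0,0,0],[1,1.5,0,6,0],[0.5,0,4,10,10],[0,-2,10,14,20],[0,-4,16,14,30]]'
python3 - <<'E'
from h import *
s,p,d=cap('side'); s2,p2,d2=cap('wrist'); A=pts('side',d)
Q=A[(abs(A[:,1]+.078)<.006)&(A[:,0]>.555)&(A[:,0]<.70)&(A[:,2]>.02)&(A[:,2]<.15)]
print([tuple(Q[i,[0,2]].round(3).tolist()) for i in np.argsort(Q[:,0])[::max(1,len(Q)//30)]])
H=np.array(imaging.get_calibration('wrist')['hand_eye']);K=cam('wrist',s2)[0]
v,u=np.nonzero((d2>0)&(d2<.2)); z=d2[v,u]; P=np.c_[(u-K[2])/K[0]*z,(v-K[3])/K[1]*z,z]@H[:3,:3].T+H[:3,3]
F=P[(abs(P[:,1])<.075)&(P[:,0]<.02)&(P[:,0]>.0)&(abs(P[:,1])>.008)]; print(s2['gripper_width'],len(F),np.percentile(F[:,2],[90,98,100]),np.percentile(F[:,1],[1,99]),np.percentile(F[:,0],[2,98]))
E
```

```text
time_s: 11.35
tcp_pos: [0.6081, 0.0722, 0.2168]
eef_rot: [-179.9, 0.4, -149.9]
contact_force: [0.6, 1.2, 0.6]
gripper_width: 0.025
gripper_force: 0.0
[(0.562, 0.034), (0.566, 0.036), (0.571, 0.084), (0.574, 0.079), (0.58, 0.084), (0.587, 0.08), (0.592, 0.085), (0.598, 0.087), (0.604, 0.083), (0.61, 0.084), (0.615, 0.087), (0.617, 0.092), (0.621, 0.096), (0.623, 0.129), (0.624, 0.032), (0.625, 0.105), (0.625, 0.037), (0.626, 0.039), (0.626, 0.047), (0.627, 0.132), (0.628, 0.091), (0.629, 0.139), (0.63, 0.133), (0.632, 0.096), (0.634, 0.09), (0.638, 0.092), (0.648, 0.084), (0.655, 0.082), (0.661, 0.087), (0.667, 0.084), (0.672, 0.088), (0.678, 0.088), (0.685, 0.089)]
0.028755357483132696 5249 [-0.04266525 -0.03600662 -0.03138159] [-0.04422799  0.05129001] [0.0008755  0.01992721]
```

```bash
python3 -m handwheel '[[0,-2,5,-2,10],[0,-5,11,-4,20],[0,-8,17,-6,30],[0,-9,23.4,-8,40],[0,-9,23.4,-10,50],[0,-9,23.4,-12,60],[0,-9,23.4,-14,63],[0,-9,23.4,-15,63]]'
python3 -m handwheel '[[0,0,0,0,0]]'
```

```text
time_s: 12.45
tcp_pos: [0.5171, 0.3046, 0.0619]
eef_rot: [180.0, -0.0, -87.2]
contact_force: [-0.1, -1.1, -0.3]
gripper_width: 0.0876
gripper_force: 0.0
time_s: 12.58
tcp_pos: [0.5173, 0.3046, 0.0622]
eef_rot: [180.0, -0.0, -87.3]
contact_force: [-0.2, -0.1, -0.0]
gripper_width: 0.0874
gripper_force: 0.0
```

```bash
python3 - <<'E'
from h import *
s2,p2,d2=cap('wrist')
H=np.array(imaging.get_calibration('wrist')['hand_eye']);K=cam('wrist',s2)[0]
v,u=np.nonzero((d2>0)&(d2<.3)); z=d2[v,u]; P=np.c_[(u-K[2])/K[0]*z,(v-K[3])/K[1]*z,z]@H[:3,:3].T+H[:3,3]
F=P[(abs(P[:,1])<.07)&(abs(P[:,1])>.038)&(P[:,0]<.012)&(P[:,0]>.006)]; h,e=np.histogram(F[:,2],np.arange(-.1,.07,.006)); print(list(zip(e.round(3).tolist(),h.tolist())))
A=pts('wrist',d2,s2); Q=A[(A[:,2]>.009)&(A[:,2]<.05)&(abs(A[:,0]-.518)<.032)&(abs(A[:,1]-.306)<.07)]; print(len(Q),cv2.minAreaRect((Q[:,:2]*1000).astype(np.float32)))
E
```

```text
[(-0.1, 384), (-0.094, 308), (-0.088, 130), (-0.082, 6), (-0.076, 0), (-0.07, 102), (-0.064, 395), (-0.058, 524), (-0.052, 455), (-0.046, 382), (-0.04, 287), (-0.034, 45), (-0.028, 0), (-0.022, 0), (-0.016, 0), (-0.01, 0), (-0.004, 0), (0.002, 0), (0.008, 0), (0.014, 0), (0.02, 0), (0.026, 0), (0.032, 0), (0.038, 0), (0.044, 0), (0.05, 0), (0.056, 126), (0.062, 573)]
8957 ((518.187255859375, 298.62591552734375), (45.47322463989258, 95.20121002197266), 3.3142776489257812)
```

```bash
python3 -m handwheel '[[0,0.1,0.1,-3,0],[0,0.1,0.1,-5.5,0],[0,0.1,0.1,-7.5,0],[0,0.1,0.1,-8.9,0],[0,0.1,0.1,-8.9,0]]' 25
python3 -m handwheel '[[1,0,0,0,0],[1,0,0,0,0],[1,0,0,0,0],[1,0,0,0,0],[1,0,0,0,0],[1,0,0,0,0]]' 25
```

```text
time_s: 13.25
tcp_pos: [0.5183, 0.3058, -0.0272]
eef_rot: [180.0, -0.0, -87.2]
contact_force: [0.6, -0.1, 0.1]
gripper_width: 0.0877
gripper_force: 0.0
time_s: 14.0
tcp_pos: [0.5183, 0.3061, -0.0268]
eef_rot: [180.0, 0.0, -87.1]
contact_force: [-1.1, -0.8, 2.1]
gripper_width: 0.0445
gripper_force: 25.0
```

```bash
python3 -m handwheel '[[1,0,0,4,0],[1,0,0,9,0],[1,-0.5,-5,13,-3.2],[1,-1,-11,13,-3.2],[1,-1.5,-17,13,-3.2],[1,-2,-23,13,-3.2],[1,-2.5,-29,13,-3.2],[1,-2.9,-34,13,-3.2]]'
python3 -m handwheel '[[1,0,-3,0,0],[1,0,-4.4,0,0],[1,0,-4.4,-2,0],[1,0,-4.4,-4,0],[1,0,-4.4,-4,0]]'
python3 - <<'E'
from h import *
for n in ('wrist','top'):
    s,p,d=cap(n); save('h_'+n,p); A=pts(n,d,s)
    B=A[(abs(A[:,2]-.0312)<.003)&(abs(A[:,0]-.489)<.03)&(abs(A[:,1]+.078)<.04)]; print(n,'block',len(B),cv2.minAreaRect((B[:,:2]*1000).astype(np.float32)) if len(B)>5 else 0)
    for o in finder.cut_out(n,'cradle')[:1]:
        P=pts(n,d,s,o['region']); P=P[(P[:,2]>.085)&(P[:,2]<.16)]; print(o['p'],len(P),cv2.minAreaRect((P[:,:2]*1000).astype(np.float32)) if len(P)>5 else 0, np.percentile(P[:,2],[5,50,95]))
E
```

```text
time_s: 15.0
tcp_pos: [0.4885, -0.036, 0.1029]
eef_rot: [180.0, 0.0, -90.4]
contact_force: [1.2, 0.5, -1.9]
gripper_width: 0.0445
gripper_force: 25.0
time_s: 15.62
tcp_pos: [0.4881, -0.0778, 0.0617]
eef_rot: [179.8, -0.0, -90.3]
contact_force: [0.1, 0.2, -2.1]
gripper_width: 0.0447
gripper_force: 25.0
wrist block 0 0
0.93 16175 ((488.26654052734375, -88.11613464355469), (89.41107177734375, 45.453086853027344), 89.86827850341797) [0.1019408  0.10694918 0.1277373 ]
top block 0 0
0.18 617 ((650.9551391601562, -73.143310546875), (69.6190414428711, 226.00059509277344), 1.5286940336227417) [0.08569298 0.09007559 0.10061449]
```

```bash
python3 -m handwheel '[[1,0.1,0,-2,0],[1,0.1,0,-3.5,0],[1,0.1,0,-4.6,0],[1,0.1,0,-5.3,0],[1,0.1,0,-5.7,0],[1,0.1,0,-5.7,0]]'
```

```text
time_s: 16.58
tcp_pos: [0.4904, -0.0779, 0.0061]
eef_rot: [180.0, -0.0, -90.3]
contact_force: [-0.3, 0.1, -1.9]
gripper_width: 0.0445
gripper_force: 25.0
```

```bash
python3 -m handwheel '[[1,-0.1,0,-0.15,0],[1,-0.1,0,-0.25,0],[1,-0.1,0,-0.25,0]]'
```

```text
time_s: 16.95
tcp_pos: [0.4894, -0.0779, 0.0041]
eef_rot: [-180.0, -0.0, -90.3]
contact_force: [-2.3, 0.5, 5.0]
gripper_width: 0.0447
gripper_force: 25.0
```

Contact with the block. Release, rise, and look.

```bash
python3 -m handwheel '[[0.3,0,0,0.1,0],[0.3,0,0,0.1,0],[0.3,0,0,0.1,0],[0.3,0,0,3,0],[0.3,0,0,8,0],[0.6,0,0,14,-10],[1,0,0,18,-20],[1,0,0,18,-30]]'
python3 - <<'E'
from h import *
out=[]
for n in ('wrist','top','side'):
    s,p,d=cap(n); A=pts(n,d,s)
    P=A[(A[:,2]>.037)&(A[:,2]<.075)&(abs(A[:,0]-.489)<.032)&(A[:,1]>-.138)&(A[:,1]<-.02)]; 
    if len(P)>20: print(n,len(P),cv2.minAreaRect((P[:,:2]*1000).astype(np.float32)),np.percentile(P[:,2],[5,50,95]).round(3))
    c=p if n=='wrist' else p[180:360,240:480]
    out.append(cv2.resize(c,(400,300),interpolation=cv2.INTER_CUBIC))
    for j in ('jaw_left','jaw_right'):
        for o in finder.cut_out(n,j)[:1]:
            Q=pts(n,d,s,o['region']); Q=Q[(abs(Q[:,0]-.489)<.016)&(Q[:,2]>.034)&(Q[:,2]<.058)]
            if len(Q)>10: print(j,len(Q),np.percentile(Q[:,1],[2,10,50,90,98]).round(4))
out.append(out[0]*0)
cv2.imwrite('pics/pl.png',cv2.vconcat([cv2.hconcat(out[:2]),cv2.hconcat(out[2:])])[...,::-1])
E
```

```text
time_s: 17.95
tcp_pos: [0.4916, -0.0778, 0.1873]
eef_rot: [-179.7, 0.2, -120.7]
contact_force: [0.0, 0.2, -1.2]
gripper_width: 0.0367
gripper_force: 0.0
wrist 5562 ((489.7440185546875, -78.04829406738281), (109.85987091064453, 45.488670349121094), 89.91209411621094) [0.044 0.046 0.07 ]
jaw_left 402 [-0.0139 -0.0136 -0.0131 -0.0084 -0.0024]
jaw_right 978 [-0.1972 -0.1942 -0.1643 -0.148  -0.1462]
top 88 ((474.3688049316406, -81.3833236694336), (18.373126983642578, 101.9264144897461), 4.1725382804870605) [0.043 0.047 0.062]
jaw_right 138 [-0.196  -0.1923 -0.1667 -0.1479 -0.1456]
side 825 ((488.6778259277344, -76.65525817871094), (46.77448654174805, 112.10469055175781), 0.28026530146598816) [0.041 0.054 0.07 ]
jaw_left 213 [-0.0127 -0.0109  0.0097  0.0255  0.0268]
jaw_right 249 [-0.196  -0.194  -0.1772 -0.1478 -0.1447]
```

View pics/pl.png

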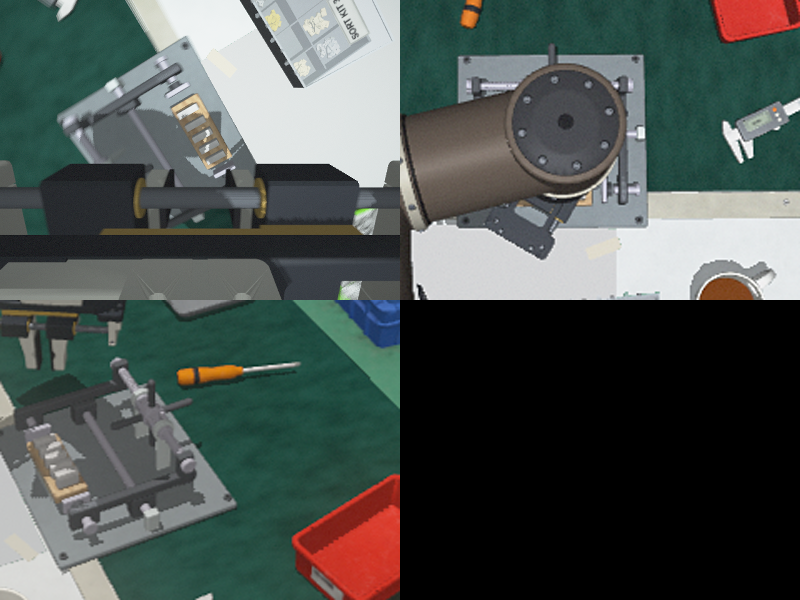

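```bash
python3 -m handwheel '[[1,4,0,0,-10],[1,8,0,0,-20],[1,9.9,0,0,-30],[1,9.9,0,-2,-40],[1,9.9,0,-4,-50],[1,9.9,0,-6,-59.5],[1,9.9,0,-10.4,-59.5],[1,9.9,0,-10.4,-59.5]]'
python3 -m handwheel '[[1,1.5,0,0,0],[1,2.5,0,0,0],[1,3,0,0,0],[1,3.5,0,0,0],[1,4,0,0,0],[1,4.4,0,-0.2,0],[1,4.8,0,-0.4,0],[1,4.8,0,-0.4,0]]'
```

```text
time_s: 19.4
tcp_pos: [0.5856, -0.0783, 0.0763]
eef_rot: [-180.0, -0.4, -179.8]
contact_force: [0.4, 1.5, -0.3]
gripper_width: 0.0005
gripper_force: 0.0
time_s: 20.4
tcp_pos: [0.6364, -0.0781, 0.0771]
eef_rot: [-180.0, -0.0, -179.8]
contact_force: [-5.8, 1.0, 7.3]
gripper_width: 0.0009
gripper_force: 4.8
```

```bash
python3 -m handwheel '[[1,0.5,0,-0.2,0],[1,1,0,-0.3,0],[1,1.4,0,-0.4,0],[1,1.8,0,-0.5,0],[1,2.1,0,-0.5,0],[1,2.1,0,-0.5,0]]'
```

```text
time_s: 21.15
tcp_pos: [0.6554, -0.0785, 0.0709]
eef_rot: [-180.0, -0.3, -179.9]
contact_force: [-8.8, -0.3, 4.0]
gripper_width: 0.0007
gripper_force: 3.4
```

```bash
python3 -m handwheel '[[1,-1,0,1,0],[1,-1,0,5.5,0],[1,-5,0,5.5,0],[1,-8.6,0,5.5,0],[1,-8.6,0,1.2,0],[1,-8.6,0,1.2,0]]'
python3 - <<'E'
from h import *
for n in ('side','wrist'):
    s,p,d=cap(n); A=pts(n,d,s)
    Q=A[(abs(A[:,1]+.078)<.006)&(A[:,0]>.555)&(A[:,0]<.70)&(A[:,2]>.02)&(A[:,2]<.15)]
    print(n,[tuple(Q[i,[0,2]].round(3).tolist()) for i in np.argsort(Q[:,0])[::max(1,len(Q)//25)]])
E
```

```text
time_s: 21.9
tcp_pos: [0.57, -0.078, 0.082]
eef_rot: [-180.0, -0.1, -179.9]
contact_force: [0.0, 0.2, 0.7]
gripper_width: 0.0008
gripper_force: 0.0
side [(0.558, 0.136), (0.56, 0.129), (0.565, 0.033), (0.571, 0.036), (0.577, 0.056), (0.582, 0.061), (0.587, 0.064), (0.592, 0.067), (0.597, 0.065), (0.601, 0.067), (0.606, 0.073), (0.611, 0.076), (0.614, 0.093), (0.616, 0.087), (0.619, 0.076), (0.622, 0.097), (0.628, 0.098), (0.637, 0.088), (0.64, 0.084), (0.645, 0.097), (0.653, 0.094), (0.657, 0.099), (0.662, 0.104), (0.666, 0.106), (0.672, 0.108), (0.676, 0.111)]
wrist [(0.56, 0.125), (0.561, 0.125), (0.561, 0.126), (0.562, 0.139), (0.562, 0.147), (0.562, 0.133), (0.562, 0.12), (0.562, 0.138), (0.562, 0.128), (0.562, 0.137), (0.562, 0.13), (0.562, 0.134), (0.563, 0.133), (0.564, 0.133), (0.565, 0.032), (0.566, 0.035), (0.568, 0.034), (0.57, 0.035), (0.572, 0.034), (0.575, 0.056), (0.577, 0.059), (0.579, 0.061), (0.581, 0.059), (0.585, 0.063), (0.6, 0.13), (0.616, 0.089)]
```

```bash
python3 -m handwheel '[[1,1.5,0,0,0],[1,2.5,0,0,0],[1,3.3,0,0,0],[1,4.1,0,0,0],[1,4.8,0,0,0],[1,5.5,0,0,0],[1,6.1,0,-0.2,0],[1,6.6,0,-0.4,0]]'
python3 -m handwheel '[[1,0.5,0,-0.2,0],[1,1,0,-0.4,0],[1,1.5,0,-0.6,0],[1,2,0,-0.7,0],[1,2.4,0,-0.7,0],[1,2.4,0,-0.7,0]]'
```

```text
time_s: 23.0
tcp_pos: [0.6377, -0.0782, 0.0797]
eef_rot: [-180.0, -0.1, -179.8]
contact_force: [-6.8, 1.0, 7.2]
gripper_width: 0.0002
gripper_force: 5.3
time_s: 23.75
tcp_pos: [0.6604, -0.0785, 0.0715]
eef_rot: [-180.0, -0.2, -179.9]
contact_force: [-6.7, 0.0, 3.2]
gripper_width: 0.0002
gripper_force: 2.9
```

```bash
python3 -m handwheel '[[1,-1,0,1,0],[1,-1,0,5.5,0],[1,-5,0,5.5,0],[1,-8.6,0,5.5,0],[1,-8.6,0,1.2,0],[1,-8.6,0,1.2,0]]'
cat > ang.py <<'E'
from h import *
s,p,d=cap('side'); A=pts('side',d,s)
Q=A[(abs(A[:,1]+.078)<.006)&(abs(A[:,0]-.629)<.07)&(A[:,2]>.02)&(A[:,2]<.15)]
for a,b,sg in ((.645,.69,1),(.57,.612,-1)):
    q=Q[(Q[:,0]>a)&(Q[:,0]<b)]; 
    print([(tuple(q[i,[0,2]].round(3).tolist()),np.degrees(np.arctan2(sg*(q[i,2]-.0857-.0),abs(q[i,0]-.629))).round(0)) for i in np.argsort(q[:,0])[::max(1,len(q)//10)]])
for n in ('side','wrist'):
    s,p,d=cap(n); A=pts(n,d,s)
    P=A[(A[:,2]>.040)&(A[:,2]<.048)&(abs(A[:,0]-.489)<.026)&(A[:,1]>-.15)&(A[:,1]<-.005)]
    if len(P)>30: print(n,len(P),np.percentile(P[:,1],[0.5,99.5]).round(4),cv2.minAreaRect((P[:,:2]*1000).astype(np.float32)))
    for j in ('jaw_left','jaw_right'):
        for o in finder.cut_out(n,j)[:1]:
            Q=pts(n,d,s,o['region']); Q=Q[(abs(Q[:,0]-.489)<.016)&(Q[:,2]>.047)&(Q[:,2]<.060)]
            if len(Q)>10: print(j,len(Q),np.percentile(Q[:,1],[2,10,50,90,98]).round(4))
E
python3 ang.py
```

```text
time_s: 24.5
tcp_pos: [0.5741, -0.078, 0.0826]
eef_rot: [-180.0, -0.2, -179.9]
contact_force: [-0.3, -0.9, -0.0]
gripper_width: 0.0007
gripper_force: 0.0
[((0.645, 0.09), np.float64(13.0)), ((0.65, 0.091), np.float64(14.0)), ((0.657, 0.094), np.float64(17.0)), ((0.659, 0.099), np.float64(24.0)), ((0.663, 0.103), np.float64(26.0)), ((0.666, 0.108), np.float64(31.0)), ((0.669, 0.096), np.float64(15.0)), ((0.671, 0.102), np.float64(21.0)), ((0.674, 0.105), np.float64(23.0)), ((0.677, 0.109), np.float64(26.0)), ((0.681, 0.101), np.float64(17.0))]
[((0.571, 0.035), np.float64(41.0)), ((0.575, 0.057), np.float64(28.0)), ((0.579, 0.062), np.float64(26.0)), ((0.582, 0.065), np.float64(24.0)), ((0.586, 0.062), np.float64(28.0)), ((0.59, 0.059), np.float64(34.0)), ((0.593, 0.07), np.float64(24.0)), ((0.598, 0.063), np.float64(36.0)), ((0.6, 0.077), np.float64(17.0)), ((0.605, 0.074), np.float64(27.0)), ((0.609, 0.08), np.float64(17.0))]
side 275 [-0.1432 -0.0151] ((488.8487243652344, -79.45307159423828), (128.98387145996094, 47.523780822753906), 89.17557525634766)
jaw_left 126 [-0.0209 -0.0188  0.0067  0.0158  0.019 ]
jaw_right 183 [-0.1861 -0.1801 -0.1647 -0.1372 -0.1327]
wrist 9561 [-0.1474 -0.006 ] ((489.4847412109375, -77.46878051757812), (144.88955688476562, 45.45882797241211), 89.70729064941406)
jaw_left 2318 [-0.023  -0.0219  0.0055  0.0177  0.0272]
jaw_right 2367 [-0.1873 -0.1834 -0.1594 -0.1376 -0.1365]
```

```bash
python3 -m handwheel '[[1,1.5,0,0,0],[1,2.5,0,0,0],[1,3.3,0,0,0],[1,4.1,0,0,0],[1,4.8,0,0,0],[1,5.5,0,0,0],[1,6,0,-0.2,0],[1,6,0,-0.2,0]]'
python3 -m handwheel '[[1,0.5,0,-0.2,0],[1,1,0,-0.4,0],[1,1,0,-0.4,0]]'
```

```text
time_s: 25.85
tcp_pos: [0.6341, -0.0783, 0.0814]
eef_rot: [-180.0, -0.2, -179.9]
contact_force: [-8.1, 0.3, 7.6]
gripper_width: 0.0004
gripper_force: 5.4
time_s: 26.22
tcp_pos: [0.6438, -0.0783, 0.0774]
eef_rot: [-180.0, -0.3, -179.9]
contact_force: [-8.3, 1.3, 7.9]
gripper_width: 0.0005
gripper_force: 6.0
```

```bash
python3 -m handwheel '[[1,0.3,0,-0.2,0],[1,0.5,0,-0.3,0],[1,0.5,0,-0.3,0],[1,0.5,0,-0.3,0]]'
```

```text
time_s: 26.72
tcp_pos: [0.6478, -0.0784, 0.0742]
eef_rot: [-180.0, -0.3, -179.9]
contact_force: [-10.8, 1.3, 8.2]
gripper_width: 0.0003
gripper_force: 6.7
```

```bash
python3 -m handwheel '[[1,-1.2,0,0.3,0],[1,-1.2,0,6,0],[1,-1,0,12,0],[1,-1,0,14,0],[1,-1,0,14,0]]'; python3 ang.py; python3 - <<'E'
from h import *
s,p,d=cap('side'); save('fin',p); c=p[170:350,230:430]
s,p,d=cap('wrist'); cv2.imwrite('pics/fin2.png',cv2.hconcat([cv2.resize(c,(400,360),interpolation=cv2.INTER_CUBIC),cv2.resize(p[60:348,160:480],(400,360))])[...,::-1])
E
```

```text
time_s: 27.35
tcp_pos: [0.6419, -0.0778, 0.2172]
eef_rot: [180.0, 0.3, -179.8]
contact_force: [-0.1, 0.5, -0.9]
gripper_width: 0.0006
gripper_force: 0.0
[((0.645, 0.093), np.float64(24.0)), ((0.648, 0.102), np.float64(40.0)), ((0.65, 0.108), np.float64(47.0)), ((0.654, 0.106), np.float64(39.0)), ((0.657, 0.105), np.float64(34.0)), ((0.659, 0.112), np.float64(41.0)), ((0.661, 0.106), np.float64(33.0)), ((0.663, 0.043), np.float64(-51.0)), ((0.666, 0.107), np.float64(30.0)), ((0.668, 0.11), np.float64(32.0)), ((0.671, 0.114), np.float64(34.0)), ((0.675, 0.112), np.float64(29.0))]
[((0.57, 0.037), np.float64(40.0)), ((0.583, 0.048), np.float64(40.0)), ((0.59, 0.057), np.float64(36.0)), ((0.593, 0.128), np.float64(-49.0)), ((0.595, 0.119), np.float64(-45.0)), ((0.598, 0.061), np.float64(39.0)), ((0.601, 0.123), np.float64(-53.0)), ((0.603, 0.065), np.float64(38.0)), ((0.606, 0.067), np.float64(39.0)), ((0.608, 0.115), np.float64(-55.0)), ((0.611, 0.109), np.float64(-52.0))]
side 232 [-0.1393 -0.0067] ((488.7057189941406, -73.46155548095703), (46.639495849609375, 134.33680725097656), 0.07255514711141586)
jaw_left 138 [-0.0244 -0.0222  0.0057  0.0124  0.0182]
jaw_right 163 [-0.182  -0.1781 -0.1616 -0.1352 -0.1328]
wrist 4525 [-0.1468 -0.0066] ((489.9882507324219, -77.50763702392578), (144.9496307373047, 45.64225769042969), 89.75196075439453)
jaw_left 1004 [-0.0253 -0.0239 -0.0024  0.0166  0.0231]
jaw_right 980 [-0.183  -0.1789 -0.1545 -0.1358 -0.1345]
```

View pics/fin2.png

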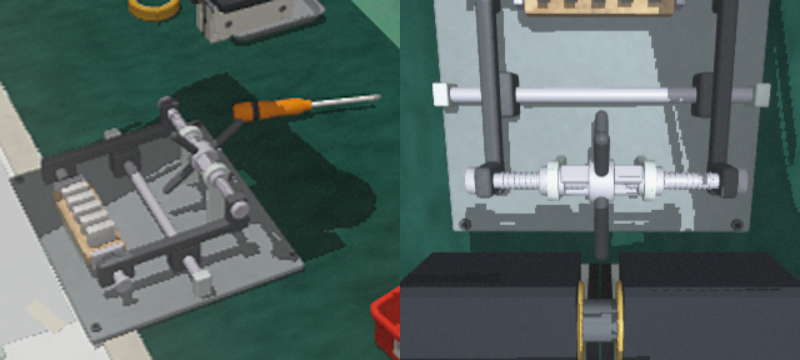

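```bash
python3 -c "
from plant import r; print(r.close_job())"
```

```text
the job is handed in; nothing more can be done
None
```

I set the cradle on the block, closed both pads on it to about 27 N each (estimated from the turning torque and turnbuckle angle, not measured at the pads), backed the arm clear and handed the job in at about 27 s; the hand-in gave no verdict.

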